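# Roll the pedestal into the welding bay and wedge its edge up

### The arm

A 6-joint arm with a two-finger parallel gripper is mounted at the origin on a cart in front of the work surface, level with it; the furniture and walls round the work are solid. World frame = base frame: x ahead of the robot, y to its left, z up, the work surface at z = 0. Lengths are in m, angles in rad, forces in N, time in s.
With the tool pointing down it reaches from about 0.35 to 0.85 m from the base axis. Payload 8.1 kg.
Tool frame: the origin (TCP) lies on the centre line of the jaws, within the pads' length; the fingertips stand robot.tips_ahead ahead of it and the grasp point (between the pads) lies 8 mm behind it (robot.tips_ahead is the distance from the TCP to the fingertips, in m); z points along the fingers, y is the direction in which the jaws open and shut (so a half turn about z gives the same grasp; the last joint's range is limited). The gripper opens to 93 mm and grips with 3 to 60 N. Pads are 15 mm wide; open, the fingers measure 128 mm over their backs; the gripper's body (75 mm by 188 mm) begins 65 mm behind the grasp point.
Start: joints at [-1.386, 0.13, 1.488, -0, 1.523, -0.085], TCP at [0.16, -0.578, 0.23] pointing down, gripper open.
Joint ranges: [-2.96, 2.96], [-0.89, 2.26], [0.02, 2.5], [-1.34, 4.48], [0, 2.73], [-2.66, 2.66]. Speed limits (rad/s): [2.39, 2.39, 2.79, 3.14, 3.14, 3.14].

### API

Orientations are given as a rotation vector (axis times angle).
In Python, from plant import monitor, eyes, job, robot gives the robot as it stands.
- The arm moves only by the tool servo_tool, never from a script. Its argument "plan" is a list that holds one entry, the list of rows, each a list of 7 numbers: the closure, from -1 (fully open) to 1 (shut), so that 0 is half open, then the shift along the world's x, y, z in mm, then the turn, a rotation vector about the world's x, y, z in rad. In form: [[[hand, dx, dy, dz, ax, ay, az], ...]]. A call has 1 to 12 rows; each row shifts and turns the commanded pose from where the row before left it; what a row does not reach is not made up. A row lasts 1/10 s, in which the tool goes at most 50 mm and 8.59 degrees, less where a joint would pass 70% of its speed; a pose out of reach is approached as far as the arm can. A call with a gripper value outside its range is refused whole. The fingers move at their own pace and stop on an object; "force" is the grip in N (left out, the last holds). Time passes only in rows, so rows that do not move let the fingers close. It gives the time, the measured TCP pose, the force and the opening at its end, in the units of the state.
- monitor.read_state(): the state, without advancing time (a new reading comes with each control period).
- eyes.read_camera(name): name is "side" or "top"; returns the picture (400x640x3 uint8, red, green, blue); there is no depth.
- eyes.camera_info(name): a dict with "mtx" (3x3 intrinsics, pixels), "D" ([k1, k2, p1, p2, k3] as OpenCV has them; the pictures are not rectified), "R" (3x3) and "t" (3): a world point X has camera coordinates R X + t. Camera axes: x right, y down, z forward; pixel columns grow to the right and rows downward; lengths in m; the calibration is good to about 2 mm. A picture is of the moment at which its call begins. camera_info takes no time and is no camera call.
- job.close_job(): hands the job in, once; it reports no verdict.
The state is a dict: "t": time; "q": joint angles; "dq": joint speeds; "joint_torque": joint torques, N m; "tool_pos": TCP position; "orientation": TCP orientation; "force": force on the tool from outside, world axes, zero at the start; "wrist_torque": the same for the moment, N m; "opening": finger opening in m.
Only numpy, scipy, OpenCV 4.12 (cv2) and the standard library are available. Lean on these libraries where they do the work, as an engineer would, in place of code of your own. Each camera call takes 0.05 s, during which the arm holds its last target. There are 200 camera calls.

### The job

Roll the steel pedestal (base plate with a square post) along the rollers into the bay, up against the end stop. Then push the loose wedge, flat on the table and thin end first, under the middle of the plate's overhanging edge on the robot's side until that edge is lifted about 4 mm: then the line scribed across the wedge is under the plate's edge. Finish while still gripping the wedge there, not touching the pedestal, and leave the loose V-block, tube offcut and round disc where they are.

Things in the scene. Friction and masses are not known exactly. Their poses are not given: they have to be found in the camera images.
- station: Low aluminium roller track, fixed during the job. Origin on the table top; y runs along the track to the bay (robot's left), x across it away from the robot, z up. Eight free rollers, 16 mm thick, axles along x from x = -14 to +60 mm, at y = -145 to +107 mm, 36 mm apart; tops 18 mm above the table. Near rail 14 mm high, outer face at x = -21 mm; nearer the robot the table is bare
- fence (a point): Middle of the inner face of the fence along the track's far side (station x = +77 mm), at its top edge, 36 mm above the table; it faces the robot and keeps the pedestal from sliding away
- end_stop (a point): Top edge of the end stop's face, 36 mm above the table: a bar across the bay end of the track, face at station y = +123 mm, from x = -16 to +77 mm
- bay (a point): Where the middle of the pedestal's plate underside belongs when it rests in the bay against the end stop: station x = 0, y = +63 mm, z = 18 mm
- pedestal: Loose weldment, 0.6 to 1 kg: steel plate 150 x 120 x 8 mm (its x, y, z) with a hollow square-tube post, 40 x 40, 60 mm tall, on it. Origin at the centre of the plate's underside; axes nearly along the station's. Lies flat on the rollers at the track's -y end, overhanging them some 60 mm on the robot's side, 18 mm above the table. Rolls at a touch (below 3 N) and stays where left
- post (a point): Point on the axis of the pedestal's post, at pedestal x = +15 mm, y = 0, 40 mm above the plate's underside; the post's sides are 20 mm away along the pedestal's x and y, its top 28 mm higher
- near_edge (a point): Middle of the lower edge of the pedestal's plate on the robot's side (pedestal x = -75 mm); 18 mm above the table while the plate lies on the rollers
- wedge: Loose steel wedge, 0.28 kg, 110 mm long (x), 30 mm wide (y), origin at the centre of its underside, thin end at +x. From the nose (x = +55 mm, 10 mm high) it rises 3 mm in 10 to 29.5 mm at x = -10 mm; from there to x = -55 mm a block 36 mm high to grip. Slippery taper: lifting takes below 10 N. Starts on the table, left of the track, nose roughly away from the robot
- wedge_grip (a point): Middle of the wedge's grip block: wedge x = -32.5 mm, 18 mm above its underside
- wedge_mark (a point): Middle of the dark line scribed across the wedge's sloping face, at wedge x = +15 mm, where it is 22 mm high: with this line under the plate's edge the edge is lifted 4 mm
- vee: Loose steel V-block 50 x 50 x 30 mm, a bystander; origin at the centre of its underside. Lies left of the track, like the wedge
- offcut: Loose square-tube offcut 30 x 80 x 30 mm, a bystander lying to the right of the track; origin at the centre of its underside
- disc: Loose dark steel disc with a hole, 50 mm in diameter, 12 mm high, a bystander at the left; origin at the centre of its underside

How it is judged:
On the way:
1. the pedestal stands in the bay within 6 mm of the end stop, flat on the rollers, at rest (y of pedestal in the frame of station above 0.057 m and z of near_edge in the frame of station between 0.016 and 0.0192 m and linear speed of pedestal below 0.02 m/s), for 0.2 s.
At the end, for the whole second after the job is handed in: pedestal in bay (10 mm from the end stop, 12 mm off centre, 0.12 rad at most); its edge on the robot's side 1.5 to 6.5 mm higher than on the rollers, carried by the wedge, flat on the table within 35 mm of the edge's middle; fingers grip the wedge, the robot not touching the pedestal, all at rest (y of pedestal in the frame of station above 0.053 m and x of pedestal in the frame of station above -0.012 m and angle between the x axis of pedestal and the x axis of station, either way round below 0.12 rad and z of near_edge in the frame of station between 0.0195 and 0.0245 m and angle between pedestal's own y axis and vertical between 1.54 and 1.6 rad and contact force between wedge and pedestal above 0.5 N and contact force between the fingers and wedge above 1 N and contact force between each of the arm, the fingers and pedestal below 0.2 N and height (world z) of wedge below 0.004 m and angle between wedge's own z axis and vertical below 0.06 rad and linear speed of each of pedestal, wedge below 0.02 m/s and y of wedge in the frame of pedestal between -0.035 and 0.035 m); the arm keeps its last pose, push and grip.
It fails at once if the V-block, the tube offcut or the disc is moved by more than 20 mm (distance of any of vee, offcut, disc from where it was at the start of the episode above 0.02 m).
It fails at once if the pedestal is tipped by more than 0.3 rad (angle between pedestal's own z axis and vertical above 0.3 rad).
It fails at once if the pedestal is lifted off the rollers instead of rolled (height (world z) of pedestal above 0.035 m).
It also fails if it takes over 61 s, if anything falls off the work surface, if the arm or the gripper's body presses on something with over 40 N, if the wrist force passes 120 N, or if a joint passes its speed limit or range.

## Working session

There is one attempt and no reset: what is moved stays moved. The work goes in short steps, Python scripts to look and compute and a tool call to move; the robot and the scene stay as the last step left them, time stands still between calls to the robot, and variables do not carry over. Pictures are saved under pics/ and viewed, about 8 in all and at most 12, crops included, and the job is handed in when it is done.

Besides the shell and the picture viewer there is one more tool, called after ">>>" as a command line: name --argument value ..., lists and objects as JSON in quotes. servo_tool: Moves the arm, as the interface text tells. Its arguments: {"type":"object","properties":{"plan":{"type":"array"},"force":{"type":"number"}},"required":["plan"]}

```bash
mkdir -p pics; ls; python3 - <<'E'
from plant import monitor, eyes, job, robot
import cv2
s=monitor.read_state(); print(s); print(robot.tips_ahead)
for n in("side","top"):
    print(n,eyes.camera_info(n)); cv2.imwrite(f"pics/{n}0.png",eyes.read_camera(n)[:,:,::-1])
E
```

```text
pics
{'t': 0.0, 'q': array([-1.38638669e+00,  1.31141170e-01,  1.48928924e+00, -4.99764623e-05,
        1.52301373e+00, -8.53667449e-02]), 'dq': array([ 1.48005493e-05, -4.44332606e-04,  1.11812203e-03, -2.39915404e-03,
        1.72736480e-03, -7.16332559e-04]), 'joint_torque': array([ 1.70545940e-03, -5.59827840e+01, -4.91761672e+01,  7.72053329e-02,
        3.49314837e-02, -1.42432259e-04]), 'tool_pos': array([ 0.15982926, -0.57773781,  0.22859392]), 'orientation': array([-3.11122510e+00, -4.22235297e-01,  2.22148160e-04]), 'force': array([-0.10047525,  0.51952792,  0.5519497 ]), 'wrist_torque': array([0.00932026, 0.05093315, 0.05755627]), 'opening': 0.09305190997092508}
0.011
side {'mtx': array([[424.18897027,   0.        , 324.94508768],
       [  0.        , 424.18897027, 193.10512299],
       [  0.        ,   0.        ,   1.        ]]), 'D': array([-0.01664072,  0.        ,  0.        ,  0.        ,  0.        ]), 'R': array([[-0.99308689, -0.11737117, -0.00156168],
       [-0.07441295,  0.63979182, -0.76493734],
       [ 0.09078074, -0.75953304, -0.64410281]]), 't': array([0.56360497, 0.10470661, 1.41290633])}
top {'mtx': array([[517.87137113,   0.        , 314.85074935],
       [  0.        , 517.87137113, 198.7242142 ],
       [  0.        ,   0.        ,   1.        ]]), 'D': array([0.02730263, 0.        , 0.        , 0.        , 0.        ]), 'R': array([[-0.01313275, -0.99987671, -0.00860763],
       [-0.98300919,  0.01448646, -0.18298381],
       [ 0.18308594,  0.0060583 , -0.98307824]]), 't': array([-0.01363023,  0.60748329,  1.43152274])}
```

View pics/top0.png

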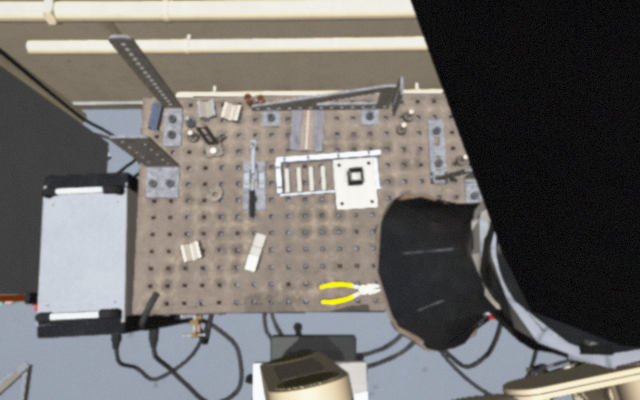

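View pics/side0.png

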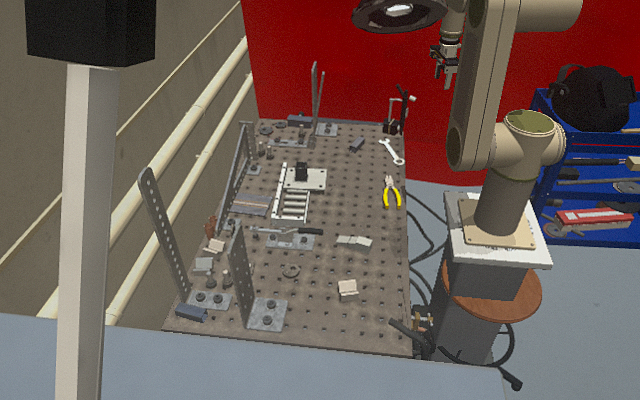

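The top view shows the pedestal at about (357,182) with its post at (355,176), the wedge at (256,252), the V-block at (191,252) and the disc at (216,195). The end stop is at about x=278. I'll zoom in on these.

```bash
python3 - <<'E'
import cv2
a=cv2.imread("pics/top0.png")[135:285,230:390]
cv2.imwrite("pics/c1.png",cv2.resize(a,None,fx=4,fy=4,interpolation=cv2.INTER_CUBIC)[:600])
E
```

```text
(no output)
```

View pics/c1.png

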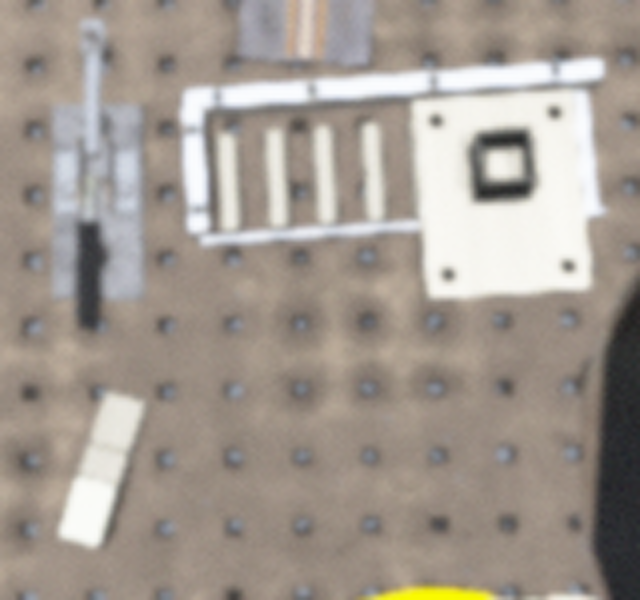

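The crop shows all edges clearly. Plate corners are at crop (412,98), (583,92), (590,290) and (428,298). The wedge nose edge runs (108,392)-(145,403) and its rear edge (58,537)-(97,548). The stop face is at crop x≈208 and the fence edge runs (207,108)-(600,80).

```bash
cat > h.py <<'E'
import numpy as np, cv2
from plant import monitor, eyes, job, robot
def px2w(p,z,name="top"):
    """pixels (n,2) on the plane of height z -> world xy"""
    c=eyes.camera_info(name); n=cv2.undistortPoints(np.float64(p).reshape(-1,1,2),c["mtx"],c["D"])[:,0]
    d=np.c_[n,np.ones(len(n))]@c["R"]; o=-c["R"].T@c["t"]
    return (o+d*((z-o[2])/d[:,2])[:,None])[:,:2]
def w2px(X,name="top"):
    c=eyes.camera_info(name)
    return cv2.projectPoints(np.float64(X).reshape(-1,1,3),cv2.Rodrigues(c["R"])[0],c["t"],c["mtx"],c["D"])[0][:,0]
def crop(p,k=4,o=(230,135)): return (np.float64(p)+.5)/k-.5+np.array(o)
E
python3 - <<'E'
from h import *
np.set_printoptions(precision=4,suppress=True)
for n,p,z in [("plate",[(412,98),(583,92),(590,290),(428,298)],.026),("post",[(470,133),(530,128),(537,193),(478,200)],.086),
 ("stop",[(207,108),(210,228)],.036),("fence",[(207,108),(600,80)],.036),("rail",[(202,243),(420,228)],.014),
 ("wnose",[(108,392),(145,403)],.010),("wmark",[(92,440),(133,452)],.022),("wfront",[(75,478),(117,490)],.036),("wrear",[(58,537),(97,548)],.036)]:
    w=px2w(crop(p),z); print(n,w.tolist() and w.round(4).tolist(),"mean",w.mean(0), "len",np.linalg.norm(np.diff(w,axis=0),axis=1))
print(px2w([(191,252)],.03),px2w([(216,195)],.012))
E
```

```text
plate [[0.7317, -0.0763], [0.7343, -0.2033], [0.5852, -0.2033], [0.581, -0.0851]] mean [ 0.6581 -0.142 ] len [0.127  0.1491 0.1183]
post [[0.6895, -0.1152], [0.6925, -0.1579], [0.6452, -0.1614], [0.6407, -0.1196]] mean [ 0.667  -0.1385] len [0.0428 0.0474 0.042 ]
stop [[0.7238, 0.0754], [0.6335, 0.0733]] mean [0.6786 0.0744] len [0.0904]
fence [[0.7238, 0.0754], [0.7406, -0.215]] mean [ 0.7322 -0.0698] len [0.2909]
rail [[0.6267, 0.0808], [0.6356, -0.0807]] mean [0.6311 0.0001] len [0.1617]
wnose [[0.5173, 0.15], [0.5089, 0.1229]] mean [0.5131 0.1365] len [0.0284]
wmark [[0.4812, 0.1599], [0.4721, 0.1302]] mean [0.4766 0.145 ] len [0.0311]
wfront [[0.4528, 0.17], [0.4439, 0.1399]] mean [0.4484 0.1549] len [0.0314]
wrear [[0.4112, 0.1816], [0.4031, 0.1538]] mean [0.4072 0.1677] len [0.0289]
[[0.4618 0.3354]] [[0.631  0.2711]]
```

Station: yaw is about 0.056 rad and the origin about (0.654,-0.052). The pedestal is at station (0,-90) mm, so it needs to roll about 153 mm. I'll approach the post and straddle it with the jaws along station y.

>>> servo_tool --plan '[[[-1, 34, 29, 0, 0, 0, -0.107], [-1, 34, 29, 0, 0, 0, -0.107], [-1, 34, 29, 0, 0, 0, 0], [-1, 34, 29, 0, 0, 0, 0], [-1, 34, 29, 0, 0, 0, 0], [-1, 34, 29, 0, 0, 0, 0], [-1, 34, 29, 0, 0, 0, 0], [-1, 34, 29, 0, 0, 0, 0], [-1, 34, 29, 0, 0, 0, 0], [-1, 34, 29, 0, 0, 0, 0], [-1, 34, 29, 0, 0, 0, 0], [-1, 34, 29, 0, 0, 0, 0]]]' --force 6

```text
t: 1.3
tool_pos: [0.5689, -0.2287, 0.2292]
orientation: [-3.14, -0.088, 0.001]
force: [0.8, -1.3, 0.3]
opening: 0.0929
```

>>> servo_tool --plan '[[[-1, 35, 29, 0, 0, 0, 0], [-1, 35, 29, 0, 0, 0, 0], [-1, 34, 30, 0, 0, 0, 0], [-1, 0, 0, -40, 0, 0, 0], [-1, 0, 0, -40, 0, 0, 0], [-1, 0, 0, 0, 0, 0, 0]]]'

```text
t: 1.9
tool_pos: [0.6675, -0.1404, 0.1411]
orientation: [-3.136, -0.089, 0.02]
force: [-0.8, -0.3, -1.4]
opening: 0.093
```

```bash
python3 - <<'E'
from h import *
s=monitor.read_state(); print(s['tool_pos'],s['orientation'],s['force'])
a=eyes.read_camera("side")[130:230,220:350,::-1]; b=eyes.read_camera("top")[130:230,290:420,::-1]
cv2.imwrite("pics/c2.png",cv2.resize(np.hstack([a,b]),None,fx=3,fy=3,interpolation=cv2.INTER_CUBIC))
E
```

```text
[ 0.66748981 -0.14039928  0.14107647] [-3.13621801 -0.08889506  0.01996359] [-0.79056889 -0.2911641  -1.38943084]
```

View pics/c2.png

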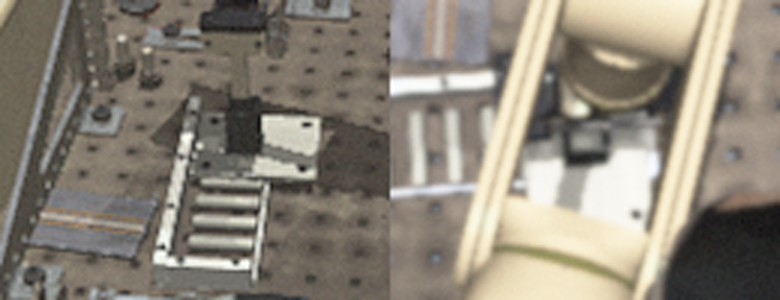

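The arm hides the post from above. The side view shows the gripper straddling it at crop (243,130). I'll let it settle, then go down.

>>> servo_tool --plan '[[[-1, 0, 0, 0, 0, 0, 0], [-1, 0, 0, 0, 0, 0, 0]]]'

```text
t: 2.2
tool_pos: [0.6735, -0.1431, 0.1531]
orientation: [3.139, 0.087, 0.007]
force: [-0.2, 0.5, 0.7]
opening: 0.0932
```

>>> servo_tool --plan '[[[-1, 0, 1, -30, 0, 0, 0], [-1, 0, 0, -30, 0, 0, 0], [-1, 0, 0, -24, 0, 0, 0], [-1, 0, 0, 0, 0, 0, 0], [-1, 0, 0, 0, 0, 0, 0]]]'

```text
t: 2.7
tool_pos: [0.6726, -0.1417, 0.0673]
orientation: [3.14, 0.087, 0.002]
force: [0.7, -0.5, 0.6]
opening: 0.093
```

>>> servo_tool --plan '[[[1, 0, 0, 0, 0, 0, 0], [1, 0, 0, 0, 0, 0, 0], [1, 0, 0, 0, 0, 0, 0], [1, 0, 0, 0, 0, 0, 0], [1, 0, 0, 0, 0, 0, 0], [1, 0, 0, 0, 0, 0, 0]]]'

```text
t: 3.3
tool_pos: [0.6719, -0.1413, 0.0657]
orientation: [-3.14, -0.088, 0.0]
force: [0.7, -0.5, -0.8]
opening: 0.0496
```

>>> servo_tool --plan '[[[1, 0, 0, 0, 0, 0, 0], [1, 0, 0, 0, 0, 0, 0], [1, 0, 0, 0, 0, 0, 0]]]'

```text
t: 3.6
tool_pos: [0.6719, -0.1411, 0.0656]
orientation: [-3.14, -0.088, 0.0]
force: [-0.5, 0.2, 0.5]
opening: 0.04
```

Gripped at 40.0 mm, which is the post's width. Now I'll roll it.

>>> servo_tool --plan '[[[1, -0.3, 5, 0, 0, 0, 0], [1, -0.7, 12, 0, 0, 0, 0], [1, -0.9, 16, 0, 0, 0, 0], [1, -0.9, 16, 0, 0, 0, 0], [1, -0.9, 16, 0, 0, 0, 0], [1, -0.9, 16, 0, 0, 0, 0], [1, -0.9, 16, 0, 0, 0, 0], [1, -0.9, 16, 0, 0, 0, 0], [1, -0.8, 14, 0, 0, 0, 0], [1, -0.6, 10, 0, 0, 0, 0], [1, -0.3, 6, 0, 0, 0, 0], [1, 0, 0, 0, 0, 0, 0]]]'

```text
t: 4.8
tool_pos: [0.6635, 0.003, 0.0656]
orientation: [-3.139, -0.089, 0.001]
force: [-4.7, 0.7, 1.3]
opening: 0.04
```

>>> servo_tool --plan '[[[1, 0, 2, 0, 0, 0, 0], [1, -0.3, 2, 0, 0, 0, 0], [1, 0, 2, 0, 0, 0, 0], [1, 0, 0, 0, 0, 0, 0]]]'

```text
t: 5.2
tool_pos: [0.6633, 0.0076, 0.0655]
orientation: [-3.14, -0.087, 0.001]
force: [-4.9, -0.8, 1.8]
opening: 0.04
```

>>> servo_tool --plan '[[[1, -0.5, 2, 0, 0, 0, 0], [1, -0.5, 2, 0, 0, 0, 0], [1, 0, 0, 0, 0, 0, 0]]]'

```text
t: 5.5
tool_pos: [0.6629, 0.012, 0.0656]
orientation: [-3.14, -0.088, -0.001]
force: [-0.1, 0.1, -0.8]
opening: 0.0398
```

>>> servo_tool --plan '[[[1, 0, 1.5, 0, 0, 0, 0], [1, 0, 0, 0, 0, 0, 0]]]'

```text
t: 5.7
tool_pos: [0.6628, 0.0135, 0.0656]
orientation: [-3.14, -0.088, -0.001]
force: [0.7, 0.4, -3.0]
opening: 0.0398
```

>>> servo_tool --plan '[[[1, 0, 1, 0, 0, 0, 0], [1, 0, 0, 0, 0, 0, 0]]]'

```text
t: 5.9
tool_pos: [0.6627, 0.0144, 0.0656]
orientation: [-3.14, -0.088, -0.001]
force: [1.4, 0.0, -3.4]
opening: 0.0396
```

>>> servo_tool --plan '[[[1, 0, 1, 0, 0, 0, 0], [1, 0, 0, 0, 0, 0, 0]]]'

```text
t: 6.1
tool_pos: [0.6626, 0.0154, 0.0655]
orientation: [-3.14, -0.088, -0.0]
force: [1.0, 0.2, -3.4]
opening: 0.0401
```

>>> servo_tool --plan '[[[1, 0, 1, 0, 0, 0, 0], [1, 0, 0, 0, 0, 0, 0]]]'

```text
t: 6.3
tool_pos: [0.6625, 0.0163, 0.0656]
orientation: [-3.14, -0.088, 0.0]
force: [1.0, -0.2, -3.5]
opening: 0.04
```

>>> servo_tool --plan '[[[1, 0, 1.5, 0, 0, 0, 0], [1, 0, 0, 0, 0, 0, 0]]]'

```text
t: 6.5
tool_pos: [0.6625, 0.0174, 0.0656]
orientation: [3.14, 0.088, -0.0]
force: [0.3, -1.9, -4.2]
opening: 0.04
```

>>> servo_tool --plan '[[[1, 0, 1.5, 0, 0, 0, 0], [1, 0, 0, 0, 0, 0, 0]]]'

```text
t: 6.7
tool_pos: [0.6627, 0.0176, 0.0659]
orientation: [3.138, 0.087, 0.0]
force: [0.3, -7.2, -1.7]
opening: 0.0398
```

```bash
python3 - <<'E'
from h import *
print(monitor.read_state()['force'])
a=eyes.read_camera("side")[160:240,230:340,::-1]; b=eyes.read_camera("top")[140:220,260:370,::-1]
cv2.imwrite("pics/c3.png",np.vstack([cv2.resize(i,None,fx=3.5,fy=3.5,interpolation=cv2.INTER_CUBIC) for i in(a,b)]))
E
```

```text
[ 0.29450394 -7.24186296 -1.74956455]
```

View pics/c3.png

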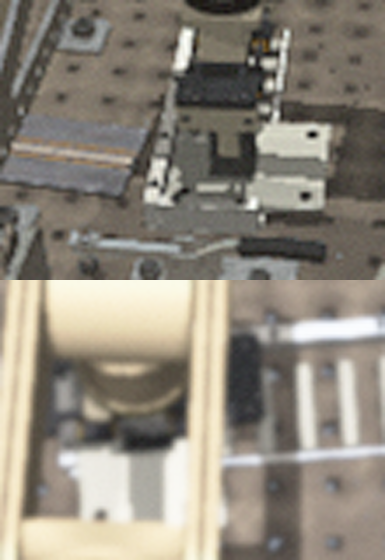

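The post is against the stop: Fy rose to -7 N at tcp y=0.0175. The side view shows the plate edge at the stop bar. I'll unload, open and lift.

>>> servo_tool --plan '[[[1, 0, -1.5, 0, 0, 0, 0], [1, 0, 0, 0, 0, 0, 0], [-1, 0, 0, 0, 0, 0, 0], [-1, 0, 0, 0, 0, 0, 0], [-1, 0, 0, 0, 0, 0, 0], [-1, 0, 0, 0, 0, 0, 0], [-1, 0, 0, 0, 0, 0, 0], [-1, 0, 0, 0, 0, 0, 0]]]'

```text
t: 7.6
tool_pos: [0.6625, 0.0178, 0.0657]
orientation: [-3.14, -0.088, -0.0]
force: [0.3, -0.1, 0.3]
opening: 0.0834
```

>>> servo_tool --plan '[[[-1, 0, 0, 15, 0, 0, 0], [-1, 0, 0, 40, 0, 0, 0], [-1, 0, 0, 45, 0, 0, 0], [-1, -10, 0, 40, 0, 0, 0], [-1, -40, 20, 0, 0, 0, 0], [-1, -40, 20, 0, 0, 0, 0], [-1, -40, 20, 0, 0, 0, 0], [-1, -40, 20, 0, 0, 0, 0], [-1, -20, 20, 0, 0, 0, 0], [-1, 0, 0, 0, 0, 0, 0], [-1, 0, 0, 0, 0, 0, 0]]]'

```text
t: 8.7
tool_pos: [0.4729, 0.118, 0.2071]
orientation: [3.14, 0.09, 0.004]
force: [-0.1, 0.8, 0.2]
opening: 0.0927
```

```bash
python3 - <<'E'
from h import *
print(monitor.read_state()['tool_pos'])
for n in("top","side"): cv2.imwrite(f"pics/{n}4.png",eyes.read_camera(n)[:,:,::-1])
a=cv2.imread("pics/top4.png")[135:285,170:370]
cv2.imwrite("pics/c4.png",cv2.resize(a,None,fx=4,fy=4,interpolation=cv2.INTER_CUBIC))
E
```

```text
[0.4729396  0.11799487 0.2070772 ]
```

View pics/c4.png

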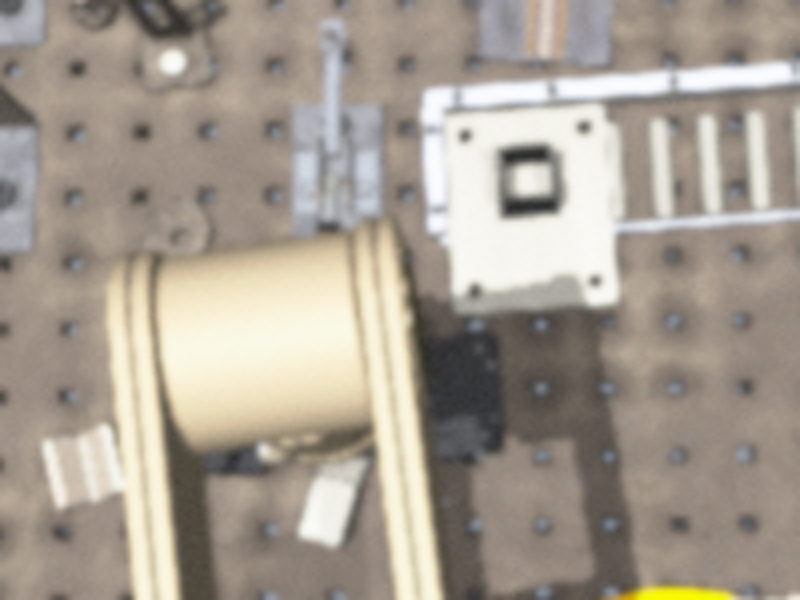

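The plate sits square against the stop bar, with corners at crop (446,112), (605,103), (618,303) and (456,314). The wedge block is untouched at crop (333,505). Now I'll compute the plate pose and the wedge targets.

```bash
python3 - <<'E'
from h import *
np.set_printoptions(precision=4,suppress=True)
w=px2w(crop([(446,112),(605,103),(618,303),(456,314)],4,(170,135)),.026); print(w,w.mean(0),np.linalg.norm(np.diff(w,axis=0),axis=1))
print("near edge mid",w[2:].mean(0),"yaw",np.arctan2(*(w[:2].mean(0)-w[2:].mean(0))[::-1]))
print("wedge rear now",px2w(crop([(300,537),(339,548)],4,(170,135)),.036))
s=monitor.read_state(); print(s['tool_pos'],s['orientation'],s['t'])
E
```

```text
[[ 0.7234  0.0768]
 [ 0.7285 -0.0413]
 [ 0.5778 -0.0485]
 [ 0.5714  0.0697]] [0.6503 0.0142] [0.1183 0.1508 0.1184]
near edge mid [0.5746 0.0106] yaw 0.047193243698637824
wedge rear now [[0.4112 0.1802]
 [0.4031 0.1524]]
[0.4735 0.1173 0.2065] [3.1402 0.0871 0.0022] 8.8
```

>>> servo_tool --plan '[[[-1, -15, 15, 0, 0, 0, -0.114], [-1, -15, 15, 0, 0, 0, -0.114], [-1, -14, 14, 0, 0, 0, -0.114], [-1, 0, 0, -35, 0, 0, 0], [-1, 0, 0, -40, 0, 0, 0], [-1, 0, 0, -40, 0, 0, 0], [-1, 0, 0, -15, 0, 0, 0], [-1, 0, 0, 0, 0, 0, 0], [-1, 0, 0, 0, 0, 0, 0]]]'

```text
t: 9.7
tool_pos: [0.4293, 0.1613, 0.0762]
orientation: [3.109, -0.45, -0.0]
force: [-1.1, -0.7, -0.6]
opening: 0.0925
```

```bash
python3 - <<'E'
from h import *
print(monitor.read_state()['tool_pos'],monitor.read_state()['orientation'])
a=eyes.read_camera("side")[200:290,290:410,::-1]
cv2.imwrite("pics/c5.png",cv2.resize(a,None,fx=5,fy=5,interpolation=cv2.INTER_CUBIC))
E
```

```text
[0.42934849 0.161295   0.07615725] [ 3.10912578e+00 -4.49525878e-01 -1.55595262e-04]
```

View pics/c5.png

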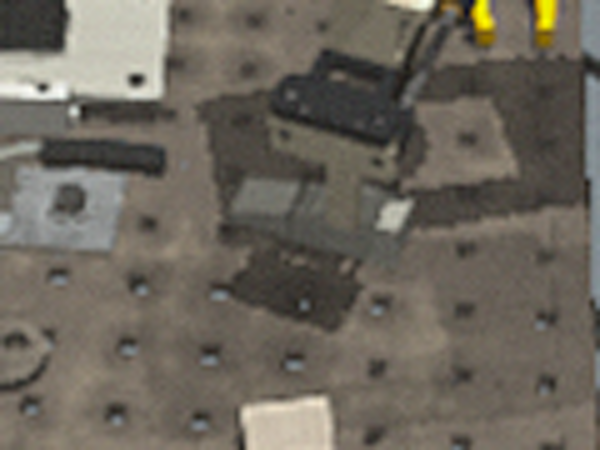

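The left finger hangs in front of the block at crop (345,200), and the block lies between the jaws. Next: descend and grip.

>>> servo_tool --plan '[[[-1, 0, 0, -25, 0, 0, 0], [-1, 0, 0, -23, 0, 0, 0], [-1, 0, 0, -10, 0, 0, 0], [-1, 0, 0, 0, 0, 0, 0], [-1, 0, 0, 0, 0, 0, 0]]]' --force 12

```text
t: 10.25
tool_pos: [0.4296, 0.1619, 0.019]
orientation: [-3.109, 0.448, -0.002]
force: [0.7, 0.5, 0.6]
opening: 0.093
```

>>> servo_tool --plan '[[[1, 0, 0, 0, 0, 0, 0], [1, 0, 0, 0, 0, 0, 0], [1, 0, 0, 0, 0, 0, 0], [1, 0, 0, 0, 0, 0, 0], [1, 0, 0, 0, 0, 0, 0], [1, 0, 0, 0, 0, 0, 0], [1, 0, 0, 0, 0, 0, 0], [1, 0, 0, 0, 0, 0, 0], [1, 0, 0, 0, 0, 0, 0], [1, 0, 0, 0, 0, 0, 0]]]'

```text
t: 11.25
tool_pos: [0.4285, 0.1617, 0.0176]
orientation: [3.109, -0.448, -0.0]
force: [0.0, 0.7, 0.3]
opening: 0.0298
```

>>> servo_tool --plan '[[[1, 0, 0, 0, 0, 0, 0], [1, 0, 0, 4, 0, 0, 0], [1, 4, -16, 0, 0, 0, 0.048], [1, 5, -20, 0, 0, 0, 0.048], [1, 5, -20, 0, 0, 0, 0.048], [1, 5, -20, 0, 0, 0, 0.048], [1, 5, -20, 0, 0, 0, 0.048], [1, 5, -20, 0, 0, 0, 0.048], [1, 5, -20, 0, 0, 0, 0.048], [1, 5, -12, 0, 0, 0, 0], [1, 4, -8, 0, 0, 0, 0], [1, 0, 0, 0, 0, 0, 0]]]' --force 45

```text
t: 12.45
tool_pos: [0.472, 0.0051, 0.0217]
orientation: [3.141, 0.075, 0.0]
force: [-0.0, 0.3, -2.9]
opening: 0.0297
```

>>> servo_tool --plan '[[[1, 0, 0, 0, 0, 0, 0], [1, 0, 0, -2, 0, 0, 0], [1, 0, 0, -2, 0, 0, 0], [1, 0, 0, 0, 0, 0, 0]]]'

```text
t: 12.85
tool_pos: [0.4715, 0.0063, 0.0176]
orientation: [-3.14, -0.079, -0.0]
force: [-0.7, 1.7, -0.1]
opening: 0.03
```

```bash
python3 - <<'E'
from h import *
s=monitor.read_state();print(s['tool_pos'],s['orientation'],s['force'])
T=eyes.read_camera("top"); S=eyes.read_camera("side")
cv2.imwrite("pics/top6.png",T[:,:,::-1]);cv2.imwrite("pics/side6.png",S[:,:,::-1])
a=S[155:235,260:400,::-1]; b=T[165:245,270:370,::-1]
cv2.imwrite("pics/c6.png",np.vstack([cv2.resize(a,(560,320),interpolation=2),np.hstack([cv2.resize(b,(350,280),interpolation=2),np.zeros((280,210,3),np.uint8)])]))
E
```

```text
[0.47151687 0.00625417 0.01761919] [-3.14048658e+00 -7.92634832e-02 -1.40305997e-04] [-0.65371239  1.69268884 -0.08674586]
```

View pics/c6.png

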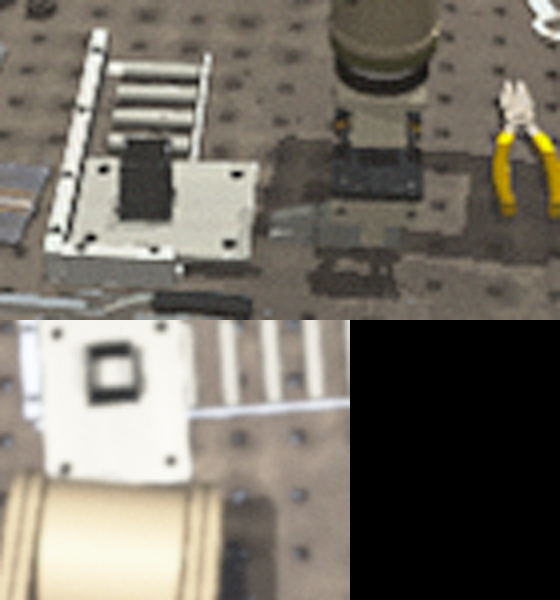

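The side view shows the wedge flat, with its nose about 15 mm from the plate's edge and opposite its middle. Next I'll push, watching the force.

>>> servo_tool --plan '[[[1, 7, 0.3, 0, 0, 0, 0], [1, 9, 0.5, 0, 0, 0, 0], [1, 9, 0.5, 0, 0, 0, 0], [1, 7, 0.3, 0, 0, 0, 0], [1, 4, 0.2, 0, 0, 0, 0], [1, 0, 0, 0, 0, 0, 0]]]'

```text
t: 13.55
tool_pos: [0.5082, 0.0075, 0.0176]
orientation: [3.141, 0.078, 0.0]
force: [0.1, 0.2, -2.4]
opening: 0.0298
```

>>> servo_tool --plan '[[[1, 2, 0.1, 0, 0, 0, 0], [1, 2, 0.1, 0, 0, 0, 0], [1, 0, 0, 0, 0, 0, 0]]]'

```text
t: 13.85
tool_pos: [0.5117, 0.0077, 0.0176]
orientation: [-3.141, -0.078, -0.0]
force: [-0.2, 0.6, -1.4]
opening: 0.0295
```

>>> servo_tool --plan '[[[1, 2, 0.1, 0, 0, 0, 0], [1, 2, 0.1, 0, 0, 0, 0], [1, 0, 0, 0, 0, 0, 0]]]'

```text
t: 14.15
tool_pos: [0.5155, 0.0079, 0.0176]
orientation: [3.141, 0.078, -0.001]
force: [-2.2, -0.1, 0.2]
opening: 0.03
```

>>> servo_tool --plan '[[[1, 2, 0.1, 0, 0, 0, 0], [1, 2, 0.1, 0, 0, 0, 0], [1, 0, 0, 0, 0, 0, 0]]]'

```text
t: 14.45
tool_pos: [0.5198, 0.0081, 0.0176]
orientation: [-3.141, -0.078, -0.0]
force: [-2.0, -0.0, 1.0]
opening: 0.0294
```

Contact came at tcp x≈0.513, as predicted. 13.3 mm beyond contact gives the 4 mm lift, and the plate may slide 1–2 mm to the fence first.

>>> servo_tool --plan '[[[1, 2, 0.1, 0, 0, 0, 0], [1, 2, 0.1, 0, 0, 0, 0], [1, 2, 0.1, 0, 0, 0, 0], [1, 2, 0.1, 0, 0, 0, 0], [1, 0, 0, 0, 0, 0, 0], [1, 0, 0, 0, 0, 0, 0]]]'

```text
t: 15.05
tool_pos: [0.528, 0.0085, 0.0176]
orientation: [-3.141, -0.078, -0.001]
force: [-1.2, -0.4, -0.8]
opening: 0.0299
```

```bash
python3 - <<'E'
from h import *
np.set_printoptions(precision=4,suppress=True)
s=monitor.read_state();print(s['tool_pos'],s['orientation'],s['force'],s['opening'],s['t'])
S=eyes.read_camera("side");T=eyes.read_camera("top")
cv2.imwrite("pics/side7.png",S[:,:,::-1]);cv2.imwrite("pics/top7.png",T[:,:,::-1])
# expected pixels in the side view: plate edge at 18/22 mm, mark line ends for wedge at tcp+48mm
ex=np.array([.9988,.05]);ey=np.array([-.05,.9988]);t=s['tool_pos'][:2]
for l,p,z in [("mark+",t+.048*ex+.015*ey,.022),("mark-",t+.048*ex-.015*ey,.022),("rearblock",t-.022*ex+.015*ey,.036),("frontblock",t+.0229*ex+.015*ey,.036)]:
    print(l,w2px([*p,z],"side"))
a=S[175:235,260:380,::-1]; b=T[165:225,270:390,::-1]
cv2.imwrite("pics/c7.png",np.vstack([cv2.resize(i,None,fx=5,fy=5,interpolation=2) for i in(a,b)]))
E
```

```text
[0.528  0.0085 0.0176] [-3.1406 -0.0783 -0.0013] [-1.2128 -0.414  -0.7826] 0.029902007967941995 15.05
mark+ [[321.7905 211.3806]]
mark- [[322.4314 205.4684]]
rearblock [[342.6399 209.2278]]
frontblock [[329.2371 208.634 ]]
```

View pics/c7.png

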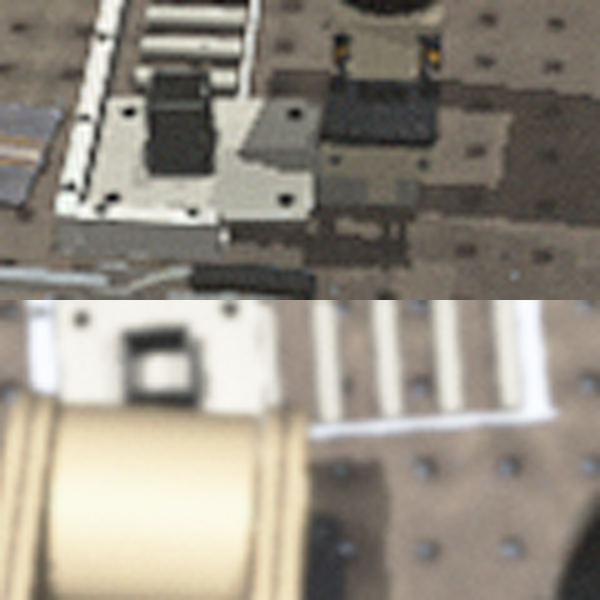

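The plate edge is at about side px 323 and the mark is predicted at px 322, so they agree. As a last check, I'll measure the lift from how far the plate's near corner shifted between the before and after side pictures.

```bash
python3 - <<'E'
from h import *
np.set_printoptions(precision=2,suppress=True)
A=cv2.imread("pics/side6.png",0);B=cv2.imread("pics/side7.png",0)
# plate frame: centre, yaw; near (left) corner, near-left hole, far-left corner, post top
c=np.array([.6495,.0150]);ex=np.array([.9988,.05]);ey=np.array([-.05,.9988])
P={"nearcorner":(-75,60,8),"nearhole":(-60,45,8),"farhole":(60,45,8),"posttop":(-5,20,68)}
def W(p,h,d):
    x,y,z=np.array(p)/1e3; th=h/135; return np.r_[c+(x+d+(z*th))*ex+y*ey, .018+z+(0.06-x)*th]
p0=np.float32([w2px(W(p,0,0),"side")[0] for p in P.values()]).reshape(-1,1,2)
q,st,e=cv2.calcOpticalFlowPyrLK(A,B,p0,None,winSize=(9,9),maxLevel=1)
for (n,p),a,b in zip(P.items(),p0[:,0],q[:,0]):
    print(n,a,"seen",b-a,"pred 4mm",w2px(W(p,.004,0),"side")[0]-a,"slide 2mm",w2px(W(p,0,.002),"side")[0]-a)
s=monitor.read_state();print(s['force'],s['tool_pos'])
E
```

```text
nearcorner [321.16 219.83] seen [-0.43 -0.91] pred 4mm [-0. -0.] slide 2mm [-0.61 -0.03]
nearhole [316.99 216.5 ] seen [-0.41 -1.05] pred 4mm [-0. -0.] slide 2mm [-0.6  -0.03]
farhole [281.08 214.86] seen [-0.09  0.02] pred 4mm [-0. -0.] slide 2mm [-0.6  -0.03]
posttop [300.63 197.15] seen [-0.26 -0.52] pred 4mm [-0. -0.] slide 2mm [-0.61 -0.03]
[-0.36  0.34 -0.63] [0.53 0.01 0.02]
```

My predicted tilt had a unit slip (mm mixed with m). At this range the scale is about 0.24 px per mm of height. The near corner and hole rose 0.91 and 1.05 px, so the edge is up about 4–5 mm, and the far hole did not move. That is within limits, so I'm handing in.

```bash
python3 -c "
from plant import job; print(job.close_job())"
```

```text
the job is handed in; nothing more can be done
None
```

I rolled the pedestal against the end stop and pushed the wedge under its edge. I handed in at about 15 s with the wedge still gripped; the hand-in gives no verdict.

- **Pedestal:** I gripped it lightly by the post and rolled it about 159 mm until it met the end stop. The side force rose to 7 N there. I then let go and lifted clear.
- **Wedge:** I carried it low to the middle of the edge, set it down, and pushed it in. It touched the plate at tool x ≈ 0.513 m, as predicted, and I pushed about 15 mm further. The mark should be within about 2 mm of the edge.

**Last checks**
- **Lift:** The shift of the plate's near corner and hole in the side picture gives about 4–5 mm, against an allowed 1.5–6.5 mm. The far hole did not move, and the grip was still on at 29.9 mm opening.
- **Script slip:** The predicted tilt in that check script came out as zero because of a unit slip. I worked out the lift from the picture scale by hand instead.
- **Stop position:** The real stop contact was about 5 mm further along than my first picture estimate. I relied on the contact force.
- **Bystanders:** I kept the arm well away from the V-block, tube offcut and disc. I did not measure their positions again at the end.

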